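# Pin the slicing-guide fence with the thumbscrew

### The job

Swing the fence of the bread-slicing guide round until the hole in its free end lies over the hole in the board, then take the wing-headed thumbscrew from the little wooden stand and put it straight down through both holes until its collar sits on the fence (no turning needed). Leave the round-knobbed screw in the stand; it is too short. Let go when done.

Things in the scene. Friction and masses are not known exactly. Their poses are not given: they have to be found in the camera images.
- board_hole (a point): Centre of the mouth of the only hole in the guide's fixed light wooden board (177 x 284 mm, top 30 mm above the worktop). Hole 24 mm wide, 28 mm deep, chamfered, near the far right corner, 32 mm from the far long edge, 35 mm from the right end. Axes are the board's: z up, y along its long side to the left, x away from the robot; board turned up to 0.2 rad.
- fence_hole (a point): Centre of the mouth of the 24 mm hole through the fence's free end, on its top face. The fence is a brown wooden strip 50 mm wide, 18 mm thick, lying over the board (top face 49 mm above the worktop), turning about an upright pivot (round steel cap) near the board's far left corner, 225 mm from this hole. Its -y axis points from pivot to hole.
- fence_grip (a point): Point on the fence's upright rail to pinch from above: 24 mm above the strip's top face, 73 mm above the worktop, 130 mm from the pivot on the line to the hole. Rail 14 mm thick, 42 mm high above the strip, ending 65 mm short of the hole. Axes are the fence's: y along the rail, x across it.
- fence (a joint): Angle of the fence about its pivot, rad. 0: its hole lies exactly over the board's hole. It grows as the free end swings towards the robot (clockwise seen from above); the start is 0.35 to 0.8, the range -0.25 to 1.0. It turns stiffly (about 2 N at the rail) and stays where it is left.
- thumbscrew: Steel thumbscrew with a flat upright wing, hanging in one of two holes (72 mm apart) of a small fixed wooden stand 56 x 140 x 52 mm. Origin on its axis at the underside of the collar (40 mm wide, 5 thick). Shank below 14 mm in diameter, 42 mm long, tapered tip; wing 10 mm thick (along x), 36 wide (along y), 10 to 37 mm above the origin. z up. About 60 g.
- screw_tip (a point): Lower end of the thumbscrew's shank, on its axis, 42 mm below the underside of the collar.
- knob_screw: The other steel screw in the stand, to be left there: round knob head 34 mm in diameter, 20 mm long shank. Origin on its axis at the underside of its collar, 52 mm above the worktop.
There are look-alikes about, which are no part of the job. What is shaped like the thumbscrew but pink or yellow is not meant.

How it is judged (in metres and radians):
At the end, for the whole second after the job is handed in: Fence hole within 12 mm of the board hole; thumbscrew through both, upright within 10 degrees, tip within 12 mm sideways of the board hole and 15 mm or more below the board top, collar within 5 mm of the fence top, at rest; knob screw within 30 mm of its start (horizontal distance between each of fence_hole, screw_tip and board_hole below 0.012 m and z of screw_tip in the frame of board_hole below -0.015 m and z of thumbscrew in the frame of fence_hole below 0.005 m and angle between thumbscrew's own z axis and vertical below 0.17 rad and linear speed of thumbscrew below 0.02 m/s and distance of knob_screw from where it was at the start of the episode below 0.03 m); the robot touches nothing.
It fails at once if the round-knobbed screw is taken out of the stand (moved more than 30 mm) (distance of knob_screw from where it was at the start of the episode above 0.03 m).
It also fails if it takes over 51 s, if anything falls off the work surface, if the arm or the gripper's body presses on something with over 40 N, if the wrist force passes 120 N, or if a joint passes its speed limit or range.

### The arm

A 6-joint arm with a two-finger parallel gripper is mounted at the origin on a cart in front of the work surface, level with it; the furniture and walls round the work are solid. World frame = base frame: x ahead of the robot, y to its left, z up, the work surface at z = 0. Lengths are in m, angles in degrees, forces in N, time in s.
With the tool pointing down it reaches from about 0.4 to 0.825 m from the base axis. Payload 7 kg.
Tool frame: the origin (TCP) lies midway between the tips of the shut fingers; the grasp point (between the pads) lies 19 mm behind it; z points along the fingers, y is the line along which they close (so a half turn about z gives the same grasp; the last joint's range is limited). The gripper opens to 88 mm and grips with 3 to 60 N. Pads are 19 mm wide; open, the fingers measure 130 mm over their backs; the gripper's body (78 mm by 193 mm) begins 47 mm behind the grasp point.
Start: joints at [-49.154, 20.546, 0.682, 0, -70.136, -16.507], TCP at [0.278, -0.615, 0.227] pointing down, gripper open.
Joint ranges: [-176.03, 176.03], [-82.01, 121.73], [-58.28, 71.71], [-173.87, 95.51], [-174.79, -0.11], [-173.66, 173.66]. Speed limits (degrees/s): [136.94, 136.94, 172.46, 180, 180, 180].

### API

Orientations are given as [roll, pitch, yaw] about the fixed x, y, z axes, in that order (R = Rz(yaw) Ry(pitch) Rx(roll)).
In Python, from plant import telemetry, viewer, workorder gives the robot as it stands. The module is installed in compiled form; this text tells all that it offers.
- The arm moves only by the tool carry_out, never from a script. Its argument "rows" is a list of rows, each a list of 6 numbers: the shift along the tool's x, y, z in m, then the turn, a rotation vector about the tool's x, y, z in rad. In form: [[tx, ty, tz, ax, ay, az], ...]. A call has 1 to 8 rows; each row is the pose to reach, as a shift and turn from the pose commanded when the call began, along the tool's axes at that moment; what a row does not reach only later rows make up. A row lasts 1/8 s, in which the tool goes at most 62.5 mm and 10.7 degrees, less where a joint would pass 70% of its speed; a pose out of reach is approached as far as the arm can. A call with a gripper value outside its range is refused whole. "grip" is the gripper's target within -1 to 1 (fully open at 1, half-way at 0, shut at -1), set as the call begins (left out, the last holds). The fingers move at their own pace and stop on an object; the grip force is fixed at half the most. Time passes only in rows, so rows that repeat a pose let the fingers close. It gives the time, the measured TCP pose, the force, the opening and the grip force at its end, in the units of the state.
- telemetry.get_obs(): the state, without advancing time (a new reading comes with each control period).
- viewer.snapshot(name): name is "scene" or "top"; returns the picture (480x640x3 uint8, red, green, blue); there is no depth.
- viewer.camera_info(name): a dict with "intrinsics" (3x3 intrinsics, pixels), "extrinsics" (4x4, takes a point from camera to world coordinates). Camera axes: x right, y down, z forward; pixel columns grow to the right and rows downward; lengths in m; the calibration is good to about 2 mm. A picture is of the moment at which its call begins. camera_info takes no time and is no camera call.
- workorder.close_job(): hands the job in; it is judged then, once.
The state is a dict: "clock": time; "joint_pos": joint angles; "qvel": joint speeds; "tau": joint torques, N m; "tool_pos": TCP position; "orientation": TCP orientation; "force": force on the tool from outside, world axes, zero at the start; "moment": the same for the moment, N m; "opening": finger opening in m; "gripper_force": force on a finger pad.
Only numpy, scipy, OpenCV 4.12 (cv2) and the standard library are available. Lean on these libraries where they do the work, as an engineer would, in place of code of your own. Each camera call takes 0.05 s, during which the arm holds its last target. There are 200 camera calls.

## Working session

There is one attempt and no reset: what is moved stays moved. The work goes in short steps, Python scripts to look and compute and a tool call to move; the robot and the scene stay as the last step left them, time stands still between calls to the robot, and variables do not carry over. Pictures are saved under pics/ and viewed, at most 10 in all, crops included, and the job is handed in when it is done.

Besides the shell and the picture viewer there is one more tool, called after "Emit:" by a JSON object that holds its "op" and its "data". carry_out: Moves the arm, as the interface text tells. Its arguments: {"type":"object","properties":{"rows":{"type":"array"},"grip":{"type":"number"}},"required":["rows"]}

```bash
mkdir -p pics; cat > h.py <<'E'
import numpy as np, cv2
from plant import telemetry, viewer, workorder
def snap(cam,name,crop=None,scale=1):
    im=viewer.snapshot(cam)[:,:,::-1].copy()
    cv2.imwrite('pics/full_'+name,im)
    if crop: im=im[crop[1]:crop[3],crop[0]:crop[2]]
    if scale!=1: im=cv2.resize(im,None,fx=scale,fy=scale,interpolation=cv2.INTER_CUBIC)
    cv2.imwrite('pics/'+name,im)
def p2w(cam,uv,z):
    c=viewer.camera_info(cam);K=np.array(c['intrinsics']);T=np.array(c['extrinsics'])
    d=T[:3,:3]@np.linalg.solve(K,[uv[0],uv[1],1]);o=T[:3,3]
    return o+d*(z-o[2])/d[2]
def w2p(cam,p):
    c=viewer.camera_info(cam);K=np.array(c['intrinsics']);T=np.array(c['extrinsics'])
    q=K@(T[:3,:3].T@(np.array(p)-T[:3,3]));return q[:2]/q[2]
E
python3 - <<'E'
from h import *
snap('top','top0.png');snap('scene','scene0.png')
for c in('top','scene'):print(viewer.camera_info(c))
print(telemetry.get_obs())
E
```

```text
{'intrinsics': array([[600.89714412,   0.        , 307.1950411 ],
       [  0.        , 600.89714412, 239.8396778 ],
       [  0.        ,   0.        ,   1.        ]]), 'extrinsics': array([[ 0.01295597, -0.85771948,  0.5139547 , -0.28491153],
       [-0.99990195, -0.00838194,  0.01121762, -0.07914516],
       [-0.00531364, -0.51404964, -0.85774398,  1.48788577],
       [ 0.        ,  0.        ,  0.        ,  1.        ]])}
{'intrinsics': array([[506.77945277,   0.        , 324.04956376],
       [  0.        , 506.77945277, 231.61447305],
       [  0.        ,   0.        ,   1.        ]]), 'extrinsics': array([[-8.60335513e-01, -3.12992017e-01,  4.02316794e-01,
        -4.78569402e-04],
       [-5.09662970e-01,  5.40833850e-01, -6.69135565e-01,
         8.28872634e-01],
       [-8.15245006e-03, -7.80727061e-01, -6.24819009e-01,
         9.06692391e-01],
       [ 0.00000000e+00,  0.00000000e+00,  0.00000000e+00,
         1.00000000e+00]])}
{'clock': 0.1, 'joint_pos': array([-4.91533966e+01,  2.05859677e+01,  6.40850563e-01, -1.67775751e-02,
       -7.01346665e+01, -1.65073055e+01]), 'qvel': array([ 0.0643995 , -0.02171837,  0.15261074,  0.04647165, -0.11271621,
       -0.02301462]), 'tau': array([-3.07505288e-03, -5.84162629e+01,  2.93753797e+01,  7.01547593e+00,
        1.02200807e-02, -3.02482033e-05]), 'tool_pos': array([ 0.27800502, -0.61463958,  0.22574866]), 'orientation': array([ 1.79919023e+02, -7.54851357e-03, -1.55666409e+02]), 'force': array([ 0.29861083, -0.21162122,  0.24941303]), 'moment': array([ 0.00255353, -0.00970102,  0.03113697]), 'gripper_force': 0.0, 'opening': 0.08788735449984507}
```

View pics/top0.png

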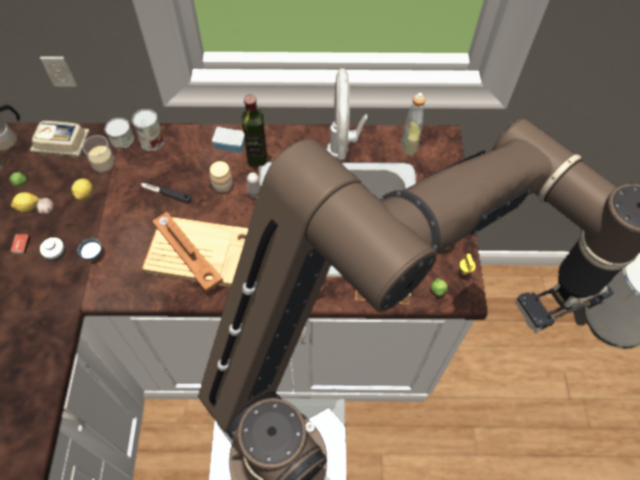

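View pics/scene0.png

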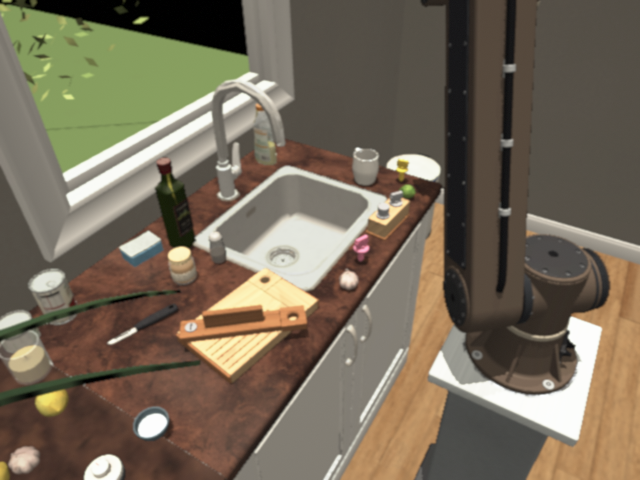

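The top view shows the board at about (195,250), the pivot at (165,220) and the fence's free end at (208,280). The scene view shows the board hole at about (264,280), the fence hole at about (293,316), the pivot at (191,327) and the stand at (388,215).

Things that could be taken for the thumbscrew in the scene view:
- the steel heads in the stand at (383,212) and (396,198), one of which is the round knob
- the pink one at (361,247)
- the yellow one at (402,168)

I'll check the choice in a close crop.

```bash
python3 - <<'E'
import cv2,numpy as np
s=cv2.imread('pics/full_scene0.png');t=cv2.imread('pics/full_top0.png')
R=lambda a,f:cv2.resize(a,None,fx=f,fy=f,interpolation=cv2.INTER_CUBIC)
cv2.imwrite('pics/c1.png',R(s[180:245,355:425],9)) #630x585
a=R(s[265:345,175:325],5) #750x400
cv2.imwrite('pics/c2.png',a)
cv2.imwrite('pics/c3.png',R(t[205:300,140:260],6))
E
```

```text
(no output)
```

View pics/c1.png

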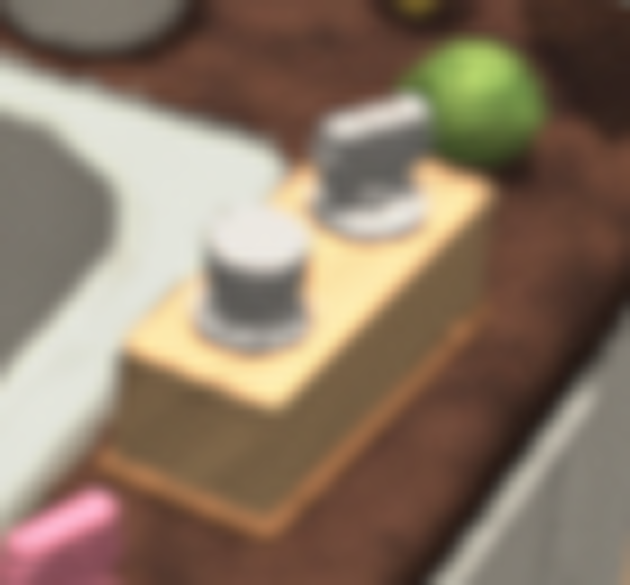

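View pics/c2.png

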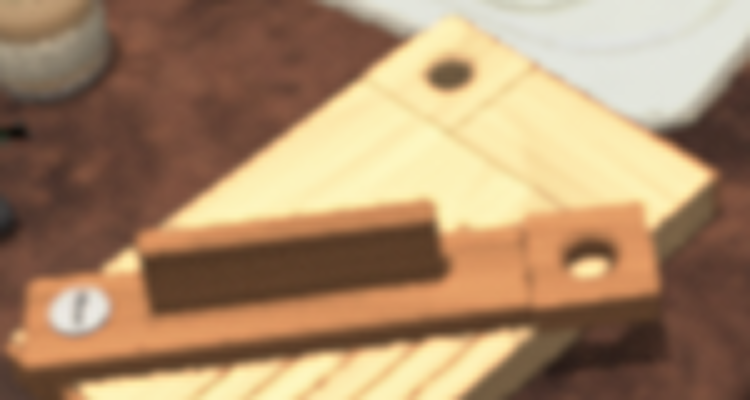

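View pics/c3.png

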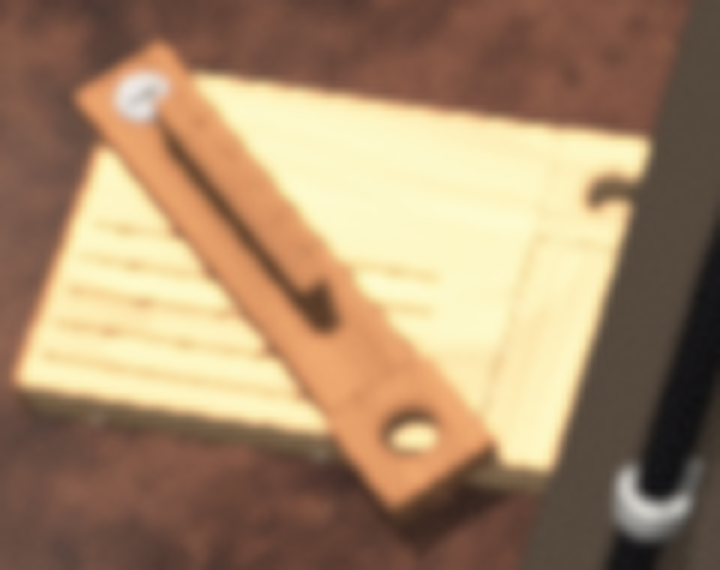

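The crops show the wing-headed screw at scene (396,198), which is the target. The round knob is at (383,212) and stays. The board hole is at scene (264.4,279.2), the fence hole at scene (292.6,316) and top (208.3,276.3), and the pivot at scene (190.4,326.6) and top (163.3,220.6).

```bash
python3 - <<'E'
from h import *
np.set_printoptions(precision=4,suppress=True)
C=lambda x0,y0,f,x,y:(x0+(x+.5)/f-.5,y0+(y+.5)/f-.5)
s2=lambda x,y:C(175,265,5,x,y); s1=lambda x,y:C(355,180,9,x,y); t3=lambda x,y:C(140,205,6,x,y)
P=lambda n,*a:print(n,p2w(*a))
P('bh s','scene',s2(449,73),.03)
P('fh s','scene',s2(590,257),.049); P('fh t','top',t3(412,430),.049)
P('piv s','scene',s2(79,310),.053); P('piv t','top',t3(142,96),.053)
P('bcorner far right s','scene',s2(453,15),.03);P('bcorner near right s','scene',s2(716,177),.03)
P('bcorner near left t','top',t3(17,380),.03)
P('board right-far edge t','top',t3(650,137),.03)
P('wing ctr','scene',s1(375,117),.089);P('wingA','scene',s1(320,131),.089);P('wingB','scene',s1(427,101),.089)
P('collar','scene',s1(369,212),.057);P('knobcollar','scene',s1(252,318),.057);P('knobtop','scene',s1(258,235),.085)
for n,a in (('L',(125,347)),('near',(275,408)),('R',(495,187))):P('stand'+n,'scene',s1(*a),.052)
bh=p2w('scene',s2(449,73),.03);fh=(p2w('scene',s2(590,257),.049)+p2w('top',t3(412,430),.049))/2;pv=(p2w('scene',s2(79,310),.053)+p2w('top',t3(142,96),.053))/2
a=np.arctan2(*(fh-pv)[1::-1]);b=np.arctan2(*(bh-pv)[1::-1]);print(np.linalg.norm((fh-pv)[:2]),np.linalg.norm((bh-pv)[:2]),a,b,b-a)
E
```

```text
bh s [0.5958 0.1267 0.03  ]
fh s [0.4584 0.2064 0.049 ]
fh t [0.4602 0.205  0.049 ]
piv s [0.6329 0.3478 0.053 ]
piv t [0.6347 0.3496 0.053 ]
bcorner far right s [0.619  0.0913 0.03  ]
bcorner near right s [0.4447 0.1205 0.03  ]
bcorner near left t [0.494  0.3929 0.03  ]
board right-far edge t [0.6285 0.1103 0.03  ]
wing ctr [ 0.4387 -0.3033  0.089 ]
wingA [ 0.4505 -0.2875  0.089 ]
wingB [ 0.4281 -0.3198  0.089 ]
collar [ 0.4353 -0.2973  0.057 ]
knobcollar [ 0.4432 -0.2273  0.057 ]
knobtop [ 0.4454 -0.232   0.085 ]
standL [ 0.4734 -0.2003  0.052 ]
standnear [ 0.42   -0.1956  0.052 ]
standR [ 0.4083 -0.3371  0.052 ]
0.2256043407492135 0.22520813486733401 -2.454953126936897 -1.740200129926198 0.7147529970106992
```

```bash
cat >> h.py <<'E'
from scipy.spatial.transform import Rotation as Ro
def rows(targets,base=None):
    # targets: [x,y,z,yaw deg]; base: commanded pose same form (tool down)
    o=telemetry.get_obs()
    if base is None: base=[*o['tool_pos'],o['orientation'][2]]
    R0=Ro.from_euler('xyz',[180,0,base[3]],degrees=True)
    for t in targets:
        d=R0.inv().apply(np.array(t[:3])-base[:3]);r=(R0.inv()*Ro.from_euler('xyz',[180,0,t[3]],degrees=True)).as_rotvec()
        print(np.round([*d,*r],4).tolist())
def st():
    o=telemetry.get_obs();print({k:np.round(o[k],4).tolist() for k in('clock','tool_pos','orientation','force','opening','gripper_force','joint_pos')})
E
python3 - <<'E'
from h import *
for n,uv in (('bottle',(182,242)),('shaker',(218,260)),('jar',(182,280))):print(n,p2w('scene',uv,0))
base=[.278,-.615,.227,-155.67]
rows([[.5,-.2,.227,-150],[.53,.1,.227,-140.7],[.5335,.2663,.18,-140.7]],base)
E
```

```text
bottle [ 9.04112196e-01  9.73169512e-02 -1.11022302e-16]
shaker [0.76749682 0.10526537 0.        ]
jar [0.79761659 0.21150255 0.        ]
[-0.3733, 0.2867, 0.0, 0.0, 0.0, -0.099]
[-0.5242, 0.5477, 0.0, 0.0, 0.0, -0.2613]
[-0.5959, 0.6978, 0.047, 0.0, 0.0, -0.2613]
```

Nothing stands within the gripper's sweep. The move starts now: 8 rows cover about 0.47 m to the first waypoint.

Emit:
{"op": "carry_out", "data": {"rows": [[-0.047,0.036,0,0,0,-0.012],[-0.093,0.072,0,0,0,-0.025],[-0.14,0.108,0,0,0,-0.037],[-0.187,0.143,0,0,0,-0.05],[-0.233,0.179,0,0,0,-0.062],[-0.28,0.215,0,0,0,-0.074],[-0.327,0.251,0,0,0,-0.087],[-0.373,0.287,0,0,0,-0.099]], "grip": 1}}

```text
clock: 1.1
tool_pos: [0.5002, -0.1979, 0.2265]
orientation: [180.0, -0.0, -150.0]
force: [0.8, -0.5, -0.8]
opening: 0.0879
gripper_force: 0.0
```

```bash
python3 - <<'E'
from h import *
st()
rows([[.53,.1,.227,-140.7],[.5335,.2663,.16,-140.7]],[.5,-.2,.227,-150])
E
```

```text
{'clock': 1.1, 'tool_pos': [0.5002, -0.1979, 0.2265], 'orientation': [179.9945, -0.0002, -149.9577], 'force': [0.7776, -0.4812, -0.7665], 'opening': 0.0879, 'gripper_force': 0.0, 'joint_pos': [-0.6964, 7.6363, -16.6271, -0.0051, -65.7396, -59.2592]}
[-0.176, 0.2448, 0.0, 0.0, 0.0, -0.1623]
[-0.2622, 0.3871, 0.067, 0.0, 0.0, -0.1623]
```

Emit:
{"op": "carry_out", "data": {"rows": [[-0.035,0.049,0,0,0,-0.03],[-0.07,0.098,0,0,0,-0.065],[-0.106,0.147,0,0,0,-0.1],[-0.141,0.196,0,0,0,-0.13],[-0.176,0.245,0,0,0,-0.162],[-0.205,0.292,0.022,0,0,-0.162],[-0.234,0.34,0.045,0,0,-0.162],[-0.262,0.387,0.067,0,0,-0.162]]}}

```text
clock: 2.1
tool_pos: [0.5326, 0.2682, 0.1587]
orientation: [180.0, -0.0, -140.7]
force: [0.8, -0.0, 1.2]
opening: 0.0876
gripper_force: 0.0
```

```bash
python3 - <<'E'
from h import *
st()
s=viewer.snapshot('scene')[:,:,::-1].copy();t=viewer.snapshot('top')[:,:,::-1].copy()
R=lambda a,f:cv2.resize(a,None,fx=f,fy=f,interpolation=cv2.INTER_CUBIC)
a=R(s[230:360,160:340],3) ; b=cv2.resize(t,(400,300)); c=R(t[200:300,130:263],3)
# where is stand in top
u=w2p('top',[.437,-.30,.08]);print(u,w2p('scene',[.437,-.30,.08]))
x,y=int(u[0])-50,int(u[1])-35
d=R(t[y:y+75,x:x+100],4)
im=np.zeros((600,800,3),np.uint8)
im[:300,:400]=c[:300,:399].shape and cv2.resize(c,(400,300)); im[:300,400:]=d[:300,:400]; a=cv2.resize(a,(415,300)); im[300:,:415]=a
im[300:,415:800]=R(s[185:245,350:427],5)[:300,:385]
print('top stand crop origin',x,y)
cv2.imwrite('pics/m1.png',im);cv2.imwrite('pics/t1.png',t);cv2.imwrite('pics/s1.png',s)
E
```

```text
{'clock': 2.1, 'tool_pos': [0.5326, 0.2682, 0.1587], 'orientation': [179.9964, -0.0123, -140.6933], 'force': [0.7653, -0.0416, 1.1635], 'opening': 0.0876, 'gripper_force': 0.0, 'joint_pos': [45.4878, 16.2108, -14.9323, -0.0057, -58.8687, -96.1781]}
[397.8037104  280.39494423] [396.04830218 195.90007612]
top stand crop origin 347 245
```

View pics/m1.png

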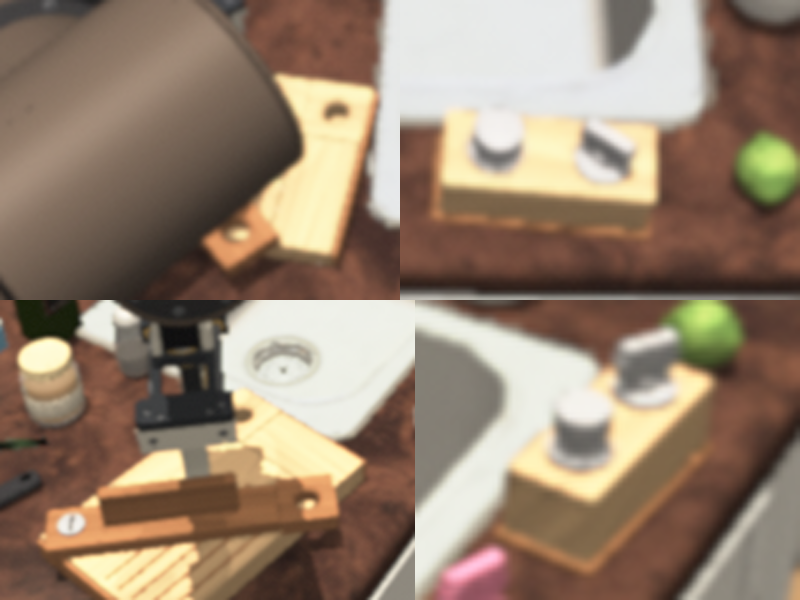

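The top view gives the board hole at about (241.7,236.6) and the wing's top edge running from (393,276) to (405,283.5). The fingers are above the rail, so I lower onto it and close.

Emit:
{"op": "carry_out", "data": {"rows": [[0,0,0.03,0,0,0],[0,0,0.06,0,0,0],[0,0,0.085,0,0,0],[0,0,0.1,0,0,0],[0,0,0.105,0,0,0],[0,0,0.105,0,0,0]]}}

```text
clock: 2.95
tool_pos: [0.5333, 0.2664, 0.0549]
orientation: [-180.0, 0.0, -140.7]
force: [-0.3, -0.1, -0.6]
opening: 0.0876
gripper_force: 0.0
```

Emit:
{"op": "carry_out", "data": {"rows": [[0,0,0,0,0,0],[0,0,0,0,0,0],[0,0,0,0,0,0],[0,0,0,0,0,0],[0,0,0,0,0,0],[0,0,0,0,0,0]], "grip": -1}}

```text
clock: 3.7
tool_pos: [0.533, 0.2663, 0.0545]
orientation: [-180.0, -0.0, -140.7]
force: [0.0, 0.4, -0.3]
opening: 0.0337
gripper_force: 0.0
```

```bash
python3 - <<'E'
from h import *
st()
np.set_printoptions(precision=4,suppress=True)
k=400/399
bht=p2w('top',(130+337.5/k/3-.5,200+111.5/3-.5),.03);print('bh top',bht)
q=lambda x,y:(347+(x+.5)/4-.5,245+(y+.5)/4-.5)
A=p2w('top',q(185,124),.089);B=p2w('top',q(233,155),.089);print('wing',A,B,(A+B)/2,np.degrees(np.arctan2(*(A-B)[1::-1])))
print('collar',p2w('top',q(205,158),.055))
pv=np.array([.6338,.3487]);
for b in (np.array([.5958,.1267]),bht[:2]):
  d=b-pv;a0=np.arctan2(d[1],d[0]);print('final yaw',np.degrees(a0))
bh=(np.array([.5958,.1267])+bht[:2])/2;d=bh-pv;a1=np.arctan2(d[1],d[0])
a0=np.radians(-140.7);g=pv+.13*np.array([np.cos(a0),np.sin(a0)])
print(bh,np.degrees(a1),g)
T=[]
for a in np.linspace(a0,a1,9)[1:]:
  w=pv+.13*np.array([np.cos(a),np.sin(a)]);T.append([*w,.055,np.degrees(a)])
rows(T,[*g,.055,-140.7])
E
```

```text
{'clock': 3.7, 'tool_pos': [0.533, 0.2663, 0.0545], 'orientation': [-179.9991, -0.0047, -140.7054], 'force': [0.0112, 0.4084, -0.2764], 'opening': 0.0337, 'gripper_force': 0.0, 'joint_pos': [45.3276, 22.5338, -21.4389, 0.0005, -46.032, -96.0334]}
bh top [0.5973 0.126  0.03  ]
wing [ 0.4463 -0.2866  0.089 ] [ 0.4239 -0.3164  0.089 ] [ 0.4351 -0.3015  0.089 ] 53.09865735109553
collar [ 0.4387 -0.3034  0.055 ]
final yaw -99.71325102494029
final yaw -99.29903222821262
[0.5966 0.1263] -99.50592680859643 [0.5332 0.2664]
[-0.0005, -0.0117, -0.0, -0.0, 0.0, -0.0899]
[-0.0021, -0.0232, -0.0, 0.0, 0.0, -0.1797]
[-0.0047, -0.0346, -0.0, 0.0, 0.0, -0.2696]
[-0.0083, -0.0457, -0.0, 0.0, 0.0, -0.3595]
[-0.0129, -0.0565, -0.0, -0.0, 0.0, -0.4494]
[-0.0184, -0.0668, -0.0, -0.0, 0.0, -0.5392]
[-0.0249, -0.0765, -0.0, -0.0, 0.0, -0.6291]
[-0.0322, -0.0856, -0.0, 0.0, 0.0, -0.719]
```

Emit:
{"op": "carry_out", "data": {"rows": [[0,0,0,0,0,0],[0,0,0,0,0,0],[0,0,0,0,0,0],[0,0,0,0,0,0]], "grip": -1}}

```text
clock: 4.2
tool_pos: [0.5331, 0.2662, 0.0545]
orientation: [-180.0, -0.0, -140.7]
force: [1.0, -1.5, -0.3]
opening: 0.014
gripper_force: 30.0
```

Emit:
{"op": "carry_out", "data": {"rows": [[-0.0005,-0.0117,0,0,0,-0.09],[-0.002,-0.023,0,0,0,-0.18],[-0.0047,-0.0346,0,0,0,-0.27],[-0.0083,-0.0457,0,0,0,-0.36],[-0.0129,-0.0565,0,0,0,-0.45],[-0.0184,-0.0668,0,0,0,-0.539],[-0.0249,-0.0765,0,0,0,-0.629],[-0.0322,-0.0856,0,0,0,-0.719]]}}

```text
clock: 5.2
tool_pos: [0.612, 0.2191, 0.0546]
orientation: [179.9, -0.1, -99.4]
force: [-0.6, -5.0, 2.6]
opening: 0.014
gripper_force: 30.0
```

Emit:
{"op": "carry_out", "data": {"rows": [[0,0,0,0,0,0],[0,0,0,0,0,0]]}}

```text
clock: 5.45
tool_pos: [0.6124, 0.2191, 0.0546]
orientation: [180.0, -0.1, -99.5]
force: [2.9, -6.5, 1.4]
opening: 0.0138
gripper_force: 30.0
```

```bash
python3 - <<'E'
from h import *
st()
s=viewer.snapshot('scene')[:,:,::-1].copy();t=viewer.snapshot('top')[:,:,::-1].copy()
R=lambda a,f:cv2.resize(a,None,fx=f,fy=f,interpolation=cv2.INTER_CUBIC)
im=np.zeros((600,800,3),np.uint8)
im[:,:400]=R(s[240:340,235:302],6)[:600,:400]; im[:,400:]=R(t[190:290,205:272],6)[:600,:400]
cv2.imwrite('pics/m2.png',im)
E
```

```text
{'clock': 5.45, 'tool_pos': [0.6124, 0.2191, 0.0546], 'orientation': [179.9928, -0.0942, -99.5365], 'force': [2.9041, -6.547, 1.4226], 'opening': 0.0138, 'gripper_force': 29.9508, 'joint_pos': [36.8701, 26.7918, -14.0898, 0.079, -49.1916, -46.4583]}
```

View pics/m2.png

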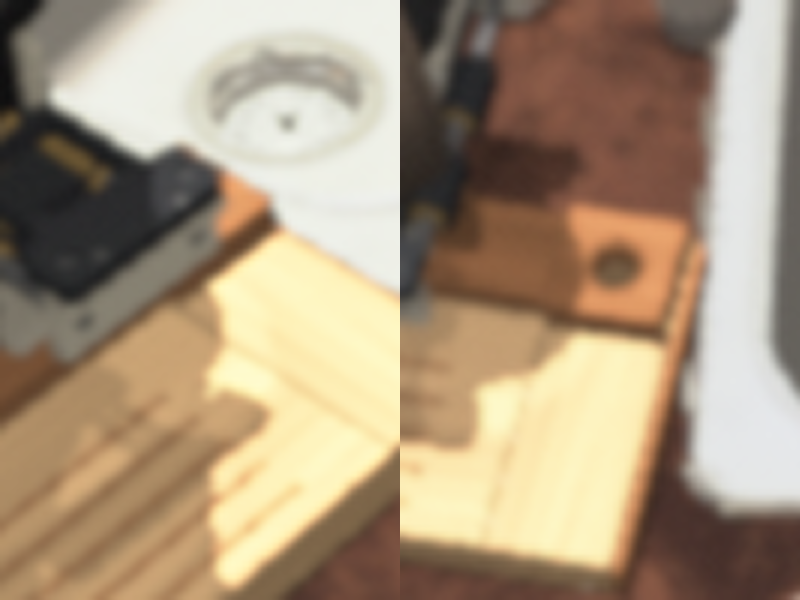

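The top view shows the fence hole at about (240.7,233.6), dark inside, so it lies over the board hole. Next I release and lift.

Emit:
{"op": "carry_out", "data": {"rows": [[0,0,0,0,0,0],[0,0,0,0,0,0],[0,0,0,0,0,0],[0,0,0,0,0,0]], "grip": 0.5}}

```text
clock: 6.05
tool_pos: [0.6121, 0.2208, 0.0546]
orientation: [-180.0, 0.0, -99.5]
force: [-0.2, 0.1, -0.4]
opening: 0.0481
gripper_force: 0.0
```

Emit:
{"op": "carry_out", "data": {"rows": [[0,0,-0.02,0,0,0],[0,0,-0.055,0,0,0],[0,0,-0.1,0,0,0],[0,0,-0.145,0,0,0]]}}

```text
clock: 6.55
tool_pos: [0.6119, 0.2206, 0.2009]
orientation: [180.0, -0.0, -99.5]
force: [0.9, 0.5, -0.2]
opening: 0.0659
gripper_force: 0.0
```

```bash
python3 - <<'E'
from h import *
st()
print(p2w('top',(205+217.5/6-.5,190+264.5/6-.5),.049))
rows([[.5,-.06,.2,-112],[.437,-.3015,.16,-126]],[.6123,.2205,.2,-99.5])
rows([[.437,-.3015,.16,-126]],[.5,-.06,.2,-112])
E
```

```text
{'clock': 6.55, 'tool_pos': [0.6119, 0.2206, 0.2009], 'orientation': [179.9899, -0.0081, -99.497], 'force': [0.8872, 0.5385, -0.1844], 'opening': 0.0659, 'gripper_force': 0.0, 'joint_pos': [36.9691, 19.2037, -4.719, -0.0019, -66.0902, -46.4653]}
[0.5959368  0.12672097 0.049     ]
[0.2952, 0.0645, 0.0, 0.0, -0.0, 0.2182]
[0.5438, 0.0867, 0.04, 0.0, -0.0, 0.4625]
[0.2475, -0.0321, 0.04, -0.0, -0.0, 0.2443]
```

Emit:
{"op": "carry_out", "data": {"rows": [[0.049,0.011,0,0,0,0.04],[0.098,0.022,0,0,0,0.07],[0.148,0.032,0,0,0,0.11],[0.197,0.043,0,0,0,0.15],[0.246,0.054,0,0,0,0.18],[0.295,0.065,0,0,0,0.218]]}}

```text
clock: 7.3
tool_pos: [0.4985, -0.0609, 0.1998]
orientation: [-180.0, 0.0, -112.0]
force: [1.0, -0.8, 0.2]
opening: 0.0654
gripper_force: 0.0
```

Emit:
{"op": "carry_out", "data": {"rows": [[0.05,-0.006,0.008,0,0,0.05],[0.1,-0.013,0.016,0,0,0.1],[0.15,-0.019,0.024,0,0,0.15],[0.2,-0.026,0.032,0,0,0.2],[0.2475,-0.032,0.04,0,0,0.244],[0.2475,-0.032,0.04,0,0,0.244],[0.2475,-0.032,0.04,0,0,0.244]]}}

```text
clock: 8.18
tool_pos: [0.4362, -0.3011, 0.1596]
orientation: [180.0, 0.0, -126.0]
force: [0.6, -0.2, 0.2]
opening: 0.0655
gripper_force: 0.0
```

```bash
python3 - <<'E'
from h import *
st()
s=viewer.snapshot('scene')[:,:,::-1].copy();t=viewer.snapshot('top')[:,:,::-1].copy()
R=lambda a,f:cv2.resize(a,None,fx=f,fy=f,interpolation=cv2.INTER_CUBIC)
im=np.zeros((600,800,3),np.uint8)
im[:,:400]=R(s[145:245,350:417],6)[:600,:400]
im[:300,400:]=R(s[255:305,230:297],6)[:300,:400];im[300:,400:]=R(t[210:260,205:272],6)[:300,:400]
cv2.imwrite('pics/m3.png',im)
E
```

```text
{'clock': 8.175, 'tool_pos': [0.4362, -0.3011, 0.1596], 'orientation': [179.9965, 0.0049, -126.012], 'force': [0.6123, -0.2388, 0.2108], 'opening': 0.0655, 'gripper_force': 0.0, 'joint_pos': [-13.4109, 10.1397, -22.9901, -0.0071, -56.8715, -22.5972]}
```

View pics/m3.png

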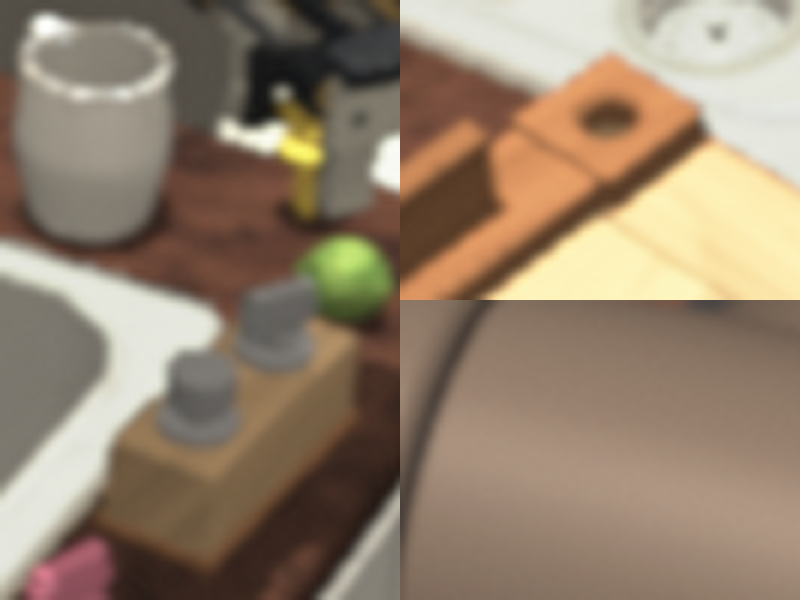

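The fence hole sits over the dark board hole at scene about (264.5,274.5). A finger tip shows near (409,180); I check that against its projection.

```bash
python3 - <<'E'
from h import *
np.set_printoptions(precision=4,suppress=True)
y=np.radians(-126);d=np.array([np.sin(y),-np.cos(y),0]);p=np.array([.4362,-.3011,.1596])
for a in(-.045,-.033,0,.033,.045):print(a,w2p('scene',p+a*d),w2p('top',p+a*d))
print('fh',p2w('scene',(230+(210.5)/6-.5,255+118.5/6-.5),.049))
E
```

```text
-0.045 [390.7966 164.2428] [411.6533 253.6818]
-0.033 [392.8965 166.2762] [409.1544 256.9929]
0 [398.8047 171.9971] [402.1988 266.2097]
0.033 [404.9169 177.9155] [395.1173 275.5931]
0.045 [407.1921 180.1186] [392.5104 279.0474]
fh [0.5928 0.1276 0.049 ]
```

The tip matches the projection (407,180). I lower onto the wing and close.

Emit:
{"op": "carry_out", "data": {"rows": [[0,0,0.03,0,0,0],[0,0,0.06,0,0,0],[0,0,0.083,0,0,0],[0,0,0.095,0,0,0],[0,0,0.098,0,0,0],[0,0,0.098,0,0,0]]}}

```text
clock: 9.02
tool_pos: [0.4369, -0.301, 0.0622]
orientation: [-179.9, 0.0, -125.9]
force: [0.5, -1.0, 0.5]
opening: 0.0657
gripper_force: 0.0
```

Emit:
{"op": "carry_out", "data": {"rows": [[0,0,0,0,0,0],[0,0,0,0,0,0],[0,0,0,0,0,0],[0,0,0,0,0,0],[0,0,0,0,0,0],[0,0,0,0,0,0],[0,0,0,0,0,0],[0,0,0,0,0,0]], "grip": -1}}

```text
clock: 10.02
tool_pos: [0.4367, -0.3014, 0.0622]
orientation: [-179.9, 0.0, -126.0]
force: [0.1, -0.5, 5.3]
opening: 0.01
gripper_force: 82.8
```

Emit:
{"op": "carry_out", "data": {"rows": [[0,0,-0.01,0,0,0],[0,0,-0.03,0,0,0],[0,0,-0.06,0,0,0],[0,0,-0.09,0,0,0],[0,0,-0.118,0,0,0],[0,0,-0.118,0,0,0]]}}

```text
clock: 10.78
tool_pos: [0.4374, -0.3016, 0.1823]
orientation: [-179.8, 0.1, -126.0]
force: [0.5, 0.6, -0.9]
opening: 0.0099
gripper_force: 82.1
```

```bash
python3 - <<'E'
from h import *
st()
rows([[.5,-.1,.18,-112],[.5965,.1267,.18,-99.5]],[.437,-.3015,.18,-126])
rows([[.5965,.1267,.16,-99.5]],[.5,-.1,.18,-112])
E
```

```text
{'clock': 10.775, 'tool_pos': [0.4374, -0.3016, 0.1823], 'orientation': [-179.7599, 0.0768, -125.9695], 'force': [0.4592, 0.6162, -0.9325], 'opening': 0.0099, 'gripper_force': 82.1134, 'joint_pos': [-13.4055, 8.8776, -21.2866, 0.0246, -59.5846, -22.5766]}
[-0.2, 0.0675, 0.0, 0.0, 0.0, -0.2443]
[-0.4402, 0.1227, 0.0, 0.0, 0.0, -0.4625]
[-0.2463, -0.0045, 0.02, -0.0, 0.0, -0.2182]
```

Emit:
{"op": "carry_out", "data": {"rows": [[-0.033,0.011,0,0,0,-0.04],[-0.067,0.022,0,0,0,-0.08],[-0.1,0.034,0,0,0,-0.12],[-0.133,0.045,0,0,0,-0.16],[-0.167,0.056,0,0,0,-0.2],[-0.2,0.0675,0,0,0,-0.244]]}}

```text
clock: 11.52
tool_pos: [0.4987, -0.0985, 0.179]
orientation: [179.9, -0.0, -111.9]
force: [0.3, 0.4, -0.7]
opening: 0.0097
gripper_force: 82.1
```

Emit:
{"op": "carry_out", "data": {"rows": [[-0.04,-0.001,0,0,0,-0.04],[-0.08,-0.002,0,0,0,-0.08],[-0.12,-0.003,0.005,0,0,-0.11],[-0.16,-0.003,0.01,0,0,-0.15],[-0.2,-0.004,0.015,0,0,-0.18],[-0.235,-0.0045,0.02,0,0,-0.21],[-0.246,-0.0045,0.02,0,0,-0.218],[-0.246,-0.0045,0.02,0,0,-0.218]]}}

```text
clock: 12.52
tool_pos: [0.595, 0.1269, 0.1588]
orientation: [179.9, -0.0, -99.5]
force: [-0.4, -0.3, -0.9]
opening: 0.0096
gripper_force: 82.1
```

Emit:
{"op": "carry_out", "data": {"rows": [[0,0,0.02,0,0,0],[0,0,0.035,0,0,0],[0,0,0.035,0,0,0],[0,0,0.035,0,0,0]]}}

```text
clock: 13.02
tool_pos: [0.5957, 0.1264, 0.1251]
orientation: [-180.0, 0.0, -99.5]
force: [0.1, 0.4, -0.1]
opening: 0.0094
gripper_force: 82.1
```

```bash
python3 - <<'E'
from h import *
st()
s=viewer.snapshot('scene')[:,:,::-1].copy();t=viewer.snapshot('top')[:,:,::-1].copy()
R=lambda a,f:cv2.resize(a,None,fx=f,fy=f,interpolation=cv2.INTER_CUBIC)
im=np.zeros((600,800,3),np.uint8)
im[:,:500]=R(s[220:295,230:293],8)[:600,:500]
im[:300,500:]=R(t[205:255,215:265],6)[:300,:300]
im[300:,500:]=R(s[170:245,350:425],4)[:300,:300]
cv2.imwrite('pics/m4.png',im)
p=telemetry.get_obs()['tool_pos']
for dz in(0,-.01,-.052):
  u=w2p('scene',p+[0,0,dz]);print(dz,u,(u-[230,220]+.5)*8)
E
```

```text
{'clock': 13.025, 'tool_pos': [0.5957, 0.1264, 0.1251], 'orientation': [-179.972, 0.0059, -99.5278], 'force': [0.1347, 0.4033, -0.1038], 'opening': 0.0094, 'gripper_force': 82.1136, 'joint_pos': [30.3497, 19.0957, -15.6456, 0.0163, -55.2335, -39.8868]}
0 [261.07504338 250.06512643] [252.60034704 244.52101148]
-0.01 [261.43611141 253.25507637] [255.48889126 270.04061095]
-0.052 [262.91255281 266.29908411] [267.30042248 374.39267289]
```

View pics/m4.png

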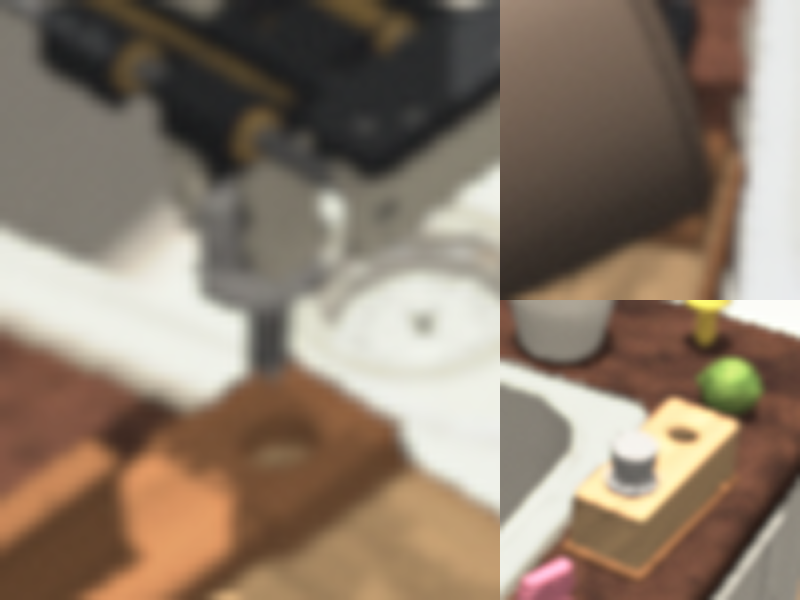

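The shank hangs upright with its tip at crop (268,372), as predicted. The fence hole is at crop (281,436), directly below along the drop line to within about 1–2 mm. The knob screw is still in place. Now I lower it gently.

Emit:
{"op": "carry_out", "data": {"rows": [[0,0.001,0.006,0,0,0],[0,0.001,0.013,0,0,0],[0,0.001,0.02,0,0,0],[0,0.001,0.027,0,0,0],[0,0.001,0.034,0,0,0],[0,0.001,0.04,0,0,0],[0,0.001,0.046,0,0,0]]}}

```text
clock: 14.0
tool_pos: [0.5945, 0.1269, 0.0782]
orientation: [180.0, -0.0, -99.5]
force: [0.4, -0.2, -0.4]
opening: 0.0094
gripper_force: 82.1
```

Emit:
{"op": "carry_out", "data": {"rows": [[0,0,0.005,0,0,0],[0,0,0.01,0,0,0],[0,0,0.014,0,0,0],[0,0,0.017,0,0,0],[0,0,0.019,0,0,0],[0,0,0.019,0,0,0]]}}

```text
clock: 14.75
tool_pos: [0.5945, 0.1269, 0.0595]
orientation: [180.0, -0.0, -99.5]
force: [0.4, -0.9, -0.6]
opening: 0.0099
gripper_force: 82.1
```

Seated or within about 1 mm of it, with no force. I release, lift and check.

Emit:
{"op": "carry_out", "data": {"rows": [[0,0,0,0,0,0],[0,0,0,0,0,0],[0,0,0,0,0,0],[0,0,0,0,0,0],[0,0,0,0,0,0]], "grip": 0.5}}

```text
clock: 15.38
tool_pos: [0.5945, 0.1269, 0.0595]
orientation: [180.0, -0.0, -99.5]
force: [-0.0, 1.2, 0.3]
opening: 0.054
gripper_force: 0.0
```

Emit:
{"op": "carry_out", "data": {"rows": [[0,0,-0.015,0,0,0],[0,0,-0.045,0,0,0],[0,0,-0.09,0,0,0],[0,0,-0.14,0,0,0],[0,0,-0.18,0,0,0],[0.05,0,-0.18,0,0,0],[0.1,0,-0.18,0,0,0],[0.15,0,-0.18,0,0,0]]}}

```text
clock: 16.38
tool_pos: [0.5693, -0.0223, 0.241]
orientation: [-179.9, 0.0, -99.5]
force: [0.7, 0.4, 0.7]
opening: 0.0659
gripper_force: 0.0
```

```bash
python3 - <<'E'
from h import *
st()
s=viewer.snapshot('scene')[:,:,::-1].copy();t=viewer.snapshot('top')[:,:,::-1].copy()
R=lambda a,f:cv2.resize(a,None,fx=f,fy=f,interpolation=cv2.INTER_CUBIC)
im=np.zeros((600,800,3),np.uint8)
im[:,:500]=R(s[235:310,225:288],8)[:600,:500]
im[:300,500:]=R(t[205:255,215:265],6)[:300,:300]
im[300:,500:]=R(s[170:245,350:425],4)[:300,:300]
cv2.imwrite('pics/m5.png',im)
for z in (.049,.054,.086):
  u=w2p('scene',[.5945,.1269,z]);print((u-[225,235]+.5)*8)
E
```

```text
{'clock': 16.375, 'tool_pos': [0.5693, -0.0223, 0.241], 'orientation': [-179.9151, 0.0322, -99.4684], 'force': [0.7161, 0.3691, 0.6989], 'opening': 0.0659, 'gripper_force': 0.0, 'joint_pos': [17.4376, 10.0861, -11.6991, 0.0105, -68.1245, -26.9099]}
[317.30976745 314.7707675 ]
[315.97147804 302.87673042]
[307.24437124 225.31463407]
```

View pics/m5.png

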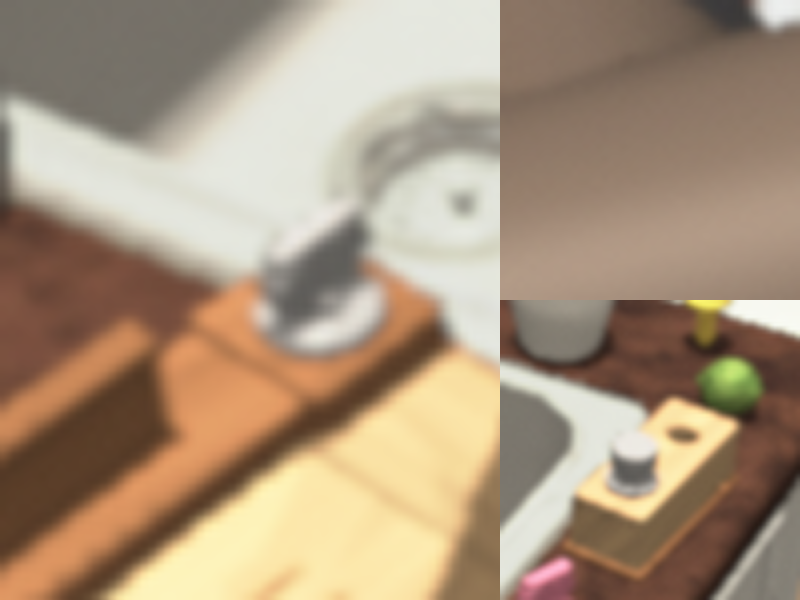

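The thumbscrew's collar lies flat on the fence at crop (319,308), close to the predicted (316,303). It stands upright, the knob screw is untouched, and the gripper is clear.

```bash
python3 -c "
from h import *
print(workorder.close_job())"
```

```text
the job is handed in; nothing more can be done
None
```

The job is handed in: the fence hole is over the board hole, the wing-headed thumbscrew is down through both with its collar on the fence, the knob screw is still in the stand and the gripper is clear; the hand-in call returned no verdict.

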